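# Make up the well kit and the stable kit for a crib-building class

## Task

Make up two course kits in the plywood trays: the well kit, in the narrow tray with two compartments, gets the stone well ring lying flat in the short compartment and the long squared post with a tenon at each end lying in the long one; the stable kit, in the wide tray with three compartments, gets the ladder lying flat in the long compartment, and the manger and the barrel standing upright in the two small ones, one in each. Everything must rest on the tray floor, and the short square offcut of post timber stays where it lies on the table.

Things in the scene. Friction and masses are not known exactly. Their poses are not given: they have to be found in the camera images.
- tray_well: narrow low plywood tray of the well kit, 234 x 110 mm outside (x, y), fixed to the table. Floor 5 mm thick, walls and the one divider 6 mm thick, all rising 18 mm above the table. Origin: centre of its underside, on the table; x along its length. Long compartment inside: x -111 to 27, y -49 to 49 mm; short compartment inside: x 33 to 111, y -49 to 49 mm. Empty at the start.
- tray_stable: wide low plywood tray of the stable kit, 216 x 180 mm outside (x, y), fixed to the table. Floor 5 mm thick, walls and dividers 6 mm thick, all rising 18 mm above the table. Origin: centre of its underside, on the table; x along its length. Long compartment inside: x -102 to 102, y -84 to 8 mm; two equal small compartments inside: x -102 to -3 and x 3 to 102, y 14 to 84 mm. Empty at the start.
- well_ring: model well wall: grey stone ring, 54 mm outside diameter, 35 mm bore, 34 mm high, about 0.12 kg, lying flat with its axis upright. Origin: centre of its underside.
- post: squared brown timber post lying flat, 20 x 20 mm section, 116 mm long over all: 92 mm of full section and a 10 x 10 mm tenon, 12 mm long, at each end; 0.04 kg. Origin: its centre, 10 mm above what it lies on; x along its length.
- offcut: short offcut of the same brown timber, 48 x 20 x 20 mm, no tenons, lying flat. Belongs to neither kit. Origin: its centre, 10 mm above the table; x along its length.
- ladder: small pale wooden ladder lying flat, 120 mm long, 36 mm wide over its two side rails, 9 mm thick, five rungs; 0.03 kg. Origin: its centre, 4.5 mm above what it lies on; x along its length.
- manger: small pale wooden feeding trough on crossed legs, 76 mm long (x), 42 mm wide (y), 42 mm high, open on top. Its two long side boards are upright, 76 mm long, from 22 to 42 mm above its feet, 42 mm apart over their outer faces; 0.06 kg. Origin: centre of its underside, between the feet; z up when it stands.
- barrel: small wooden barrel with dark hoops, standing upright, 56 mm high, 43 mm in diameter from 19 to 37 mm above its foot and 37 mm at its ends; 0.07 kg. Origin: centre of its underside; z up along its axis.
Things that resemble listed ones, but are neither listed nor needed, are in the scene too. Leave any black look-alike of the ladder alone. What is shaped like the post but white is not meant.

How it is judged:
By the outcome, as a careful person would: the job done as asked, in the order asked, and still so for the second after the job is handed in, with the robot touching nothing.
It also fails if it takes over 128 s, if anything falls off the work surface, if the arm or the gripper's body presses on something with over 40 N, if the wrist force passes 120 N, or if a joint passes its speed limit or range.

## Robot

A 7-joint arm with a two-finger parallel gripper is mounted at the origin on the work surface. World frame = base frame: x ahead of the robot, y to its left, z up, the work surface at z = 0. Lengths are in m, angles in rad, forces in N, time in s.
With the tool pointing down it reaches from about 0.425 to 0.825 m from the base axis. Payload 3.6 kg.
Tool frame: the origin (TCP) lies on the centre line of the jaws, within the pads' length; the fingertips stand 14 mm ahead of it and the grasp point (between the pads) lies 5 mm behind it; z points along the fingers, y is the line along which they close (so a half turn about z gives the same grasp; the last joint's range is limited). The gripper opens to 85 mm and grips with 20 to 120 N. Pads are 22 mm wide; open, the fingers measure 114 mm over their backs; the gripper's body (76 mm by 85 mm) begins 54 mm behind the grasp point. The pads swing forward as they close: fully open they stand 13 mm farther back than shut.
Start: joints at [-1.22, 0.615, -0.013, 1.423, 0.008, 1.103, -0.04], TCP at [0.239, 0.604, 0.221] pointing down, gripper open.
Joint ranges: [-3.12, 3.12], [-0.3, 2.06], [-1.34, 1.32], [0.26, 2.42], [-1.36, 4.5], [0.01, 1.98], [-2.84, 2.84]. Speed limits (rad/s): [2.79, 2.79, 3.14, 3.14, 3.14, 3.14, 3.14].

## Interface

Orientations are given as a rotation vector (axis times angle).
In Python, from cell import ctrl, effector, kin, eyes gives the robot as it stands. The module is installed in compiled form; this text tells all that it offers. Calls block until the motion is done:
- ctrl.goto(position, orientation): joint-space move of the TCP to a pose.
- ctrl.move_linear(position, v=0.15, ori=None, force_limit=None): straight line of the TCP; ori=None keeps the orientation; v is the mean speed in m/s. With force_limit (N) it stops when the force on the tool has changed by that much, and returns True; else False.
- ctrl.movej(angles): joint-space move.
- effector.move_gripper(opening): finger opening in m; the grip force is fixed at half the most; returns when the fingers have stopped.
- ctrl.dwell(seconds).
- kin.ik(position, orientation): joint angles nearest the present ones, or None.
- ctrl.observe(): the state.
- eyes.snapshot(name): name is "scene" or "top"; returns (picture, depth): 384x512x3 uint8, red, green, blue; 384x512 float32, m along the optical axis (not along the pixel's ray), 0 where there is no reading.
- eyes.camera_model(name): a dict with "intrinsics" (3x3 intrinsics, pixels), "D" ([k1, k2, p1, p2, k3] as OpenCV has them; the pictures are not rectified), "R" (3x3) and "t" (3): a world point X has camera coordinates R X + t. Camera axes: x right, y down, z forward; pixel columns grow to the right and rows downward; lengths in m; the calibration is good to about 2 mm. A picture is of the moment at which its call begins. camera_model takes no time and is no camera call.
A pose or a line that the arm cannot do raises ctrl.PlanningError and nothing moves.
- ctrl.hand_in(): hands the job in; it is judged then, once.
Trained networks look in the newest picture that a camera, given by its name, has taken for a name from the list of things; names that differ only in an ending like _2 or _b are one class to them, and where a whole thing is asked for, a point or a joint stands for the part that bears it (a point fixed in the world has none). Each returns a list of dicts, best first, with "confidence" (0 to 1); they miss things now and then, are a little off and sometimes report something else, mostly with a low value. They report only what shows in the picture. A call takes as long as a camera call. They do not tell look-alikes from the thing itself.
- eyes.find_in(camera, query): "centre" ([column, row] in pixels, amid what is visible of it).
- eyes.outline_of(camera, query): "pixels" (384x512 bool, what is visible of it) and "centre" ([column, row] in pixels, amid what is visible of it).
- eyes.place_of(camera, query): "centre" ([column, row] in pixels: a listed point, or the origin of a listed thing).
The state is a dict: "clock": time; "joint_pos": joint angles; "qd": joint speeds; "tau": joint torques, N m; "tcp_pos": TCP position; "ee_rot": TCP orientation; "wrist_force": force on the tool from outside, world axes, zero at the start; "moment": the same for the moment, N m; "opening": finger opening in m; "gripper_force": force on a finger pad.
Only numpy, scipy, OpenCV 4.12 (cv2) and the standard library are available. Lean on these libraries where they do the work, as an engineer would, in place of code of your own. Each camera call takes 0.05 s, during which the arm holds its last target. There are 200 camera calls.

## Working session

There is one attempt and no reset: what is moved stays moved. The work goes in short steps, each a Python script; the robot and the scene stay as the last script left them, time stands still between calls to the robot, and variables do not carry over. Pictures are saved under pics/ and viewed, at most 14 in all, crops included, and the job is handed in when it is done.

```bash
mkdir -p pics; cat > h.py <<'E'
import numpy as np, cv2
from cell import ctrl, effector, kin, eyes
from scipy.spatial.transform import Rotation as R
def save(n,img,s=1):
    cv2.imwrite('pics/'+n+'.png',cv2.resize(img[:,:,::-1],None,fx=s,fy=s,interpolation=cv2.INTER_CUBIC))
def cloud(cam,depth):
    "world xyz for every pixel (nan where no depth)"
    m=eyes.camera_model(cam);K=np.array(m['intrinsics']);D=np.array(m['D'],float)
    v,u=np.mgrid[0:384,0:512]
    p=cv2.undistortPoints(np.stack([u.ravel(),v.ravel()],1).astype(float)[:,None],K,D)[:,0]
    z=np.where(depth.ravel()>0,depth.ravel(),np.nan)
    X=np.c_[p*z[:,None],z]
    return ((X-np.array(m['t']))@np.array(m['R'])).reshape(384,512,3)
def rect(pts):
    "min-area rect of xy points in mm: centre, size(long,short), angle of long axis deg"
    (c,s,a)=cv2.minAreaRect((pts[:,:2]*1000).astype(np.float32))
    if s[0]<s[1]: s=(s[1],s[0]);a+=90
    return np.round(c,1),np.round(s,1),round((a+90)%180-90,1)
E
python3 - <<'E'
from h import *
for c in('scene','top'):
    im,d=eyes.snapshot(c);save(c+'0',im,1.5);np.savez(c+'0.npz',im=im,d=d)
    m=eyes.camera_model(c);print(c,np.round(-np.array(m['R']).T@m['t'],3))
    P=cloud(c,d)
    for q in 'tray_well tray_stable well_ring post offcut ladder manger barrel'.split():
        for r in eyes.outline_of(c,q):
            pts=P[r['pixels']];pts=pts[~np.isnan(pts[:,0])]
            if len(pts)>5: print(q,np.round(r['centre']),round(r['confidence'],2),len(pts),*rect(pts),'z',np.round(np.percentile(pts[:,2],[5,50,95])*1000))
print(ctrl.observe())
E
```

```text
scene [0.914 0.438 0.593]
tray_well [350. 298.] 0.83 7788 [520.4 284.6] [252.6 119.4] -5.9 z [ 3.  6. 19.]
tray_stable [170. 151.] 0.77 3866 [ 495.4 -321.4] [239.  214.2] -3.2 z [ 3.  6. 18.]
tray_stable [309. 217.] 0.74 280 [437.7 116.9] [66.8 20.9] 1.2 z [ 2. 19. 21.]
well_ring [157. 213.] 0.59 621 [ 674.2 -130. ] [84.1 53.5] -72.9 z [ 4. 25. 34.]
post [255. 134.] 0.78 221 [ 297.3 -210.2] [121.1  28.4] 58.2 z [ 2. 19. 21.]
post [227. 177.] 0.58 403 [ 467.3 -122. ] [130.4  39.5] 7.8 z [ 3. 18. 21.]
offcut [309. 219.] 0.66 246 [446.4 114.3] [49.1 26.7] -1.0 z [ 5. 19. 21.]
ladder [375. 199.] 0.96 441 [299.3 179.2] [119.2  40. ] -34.1 z [ 2.  7. 10.]
ladder [244. 277.] 0.82 592 [647.2 124.9] [118.2  37.8] 20.5 z [-0.  7. 10.]
manger [196. 240.] 0.7 955 [647.5 -17. ] [105.2  72.3] 16.1 z [ 2. 29. 42.]
manger [349. 296.] 0.3 7875 [519.8 284.5] [254.5 120.6] -5.5 z [ 3.  6. 19.]
barrel [266. 187.] 0.67 473 [458.3 -23.4] [90.3 37.9] 75.9 z [ 6. 43. 56.]
barrel [168. 152.] 0.25 3764 [ 495.9 -320.8] [233.3 213.6] -2.7 z [ 3.  6. 18.]
top [ 0.342 -0.008  1.099]
tray_well [148. 174.] 0.8 4009
[... 975 characters left out ...]
 55. 58.]
{'clock': 0.9, 'joint_pos': array([-1.22056352,  0.61484748, -0.0126022 ,  1.42339312,  0.00810789,
        1.1033852 , -0.04041901]), 'qd': array([-0.00015005, -0.0008279 , -0.00026144, -0.00072319, -0.00105434,
       -0.00082369,  0.00127698]), 'tau': array([-3.69292466e-04, -4.69100618e+01,  2.59319879e-01, -1.71349347e+01,
        1.01229415e-02,  1.61974342e-03, -1.15368468e-05]), 'tcp_pos': array([0.23909615, 0.60440702, 0.22083363]), 'ee_rot': array([-5.88227827e-01, -3.08600327e+00, -3.45363188e-05]), 'wrist_force': array([ 0.61620078,  0.38829447, -0.18427281]), 'moment': array([-0.005187  ,  0.01167828, -0.00050413]), 'gripper_force': 0.0, 'opening': 0.08514065417459006}
```

View pictures.

View pics/scene0.png

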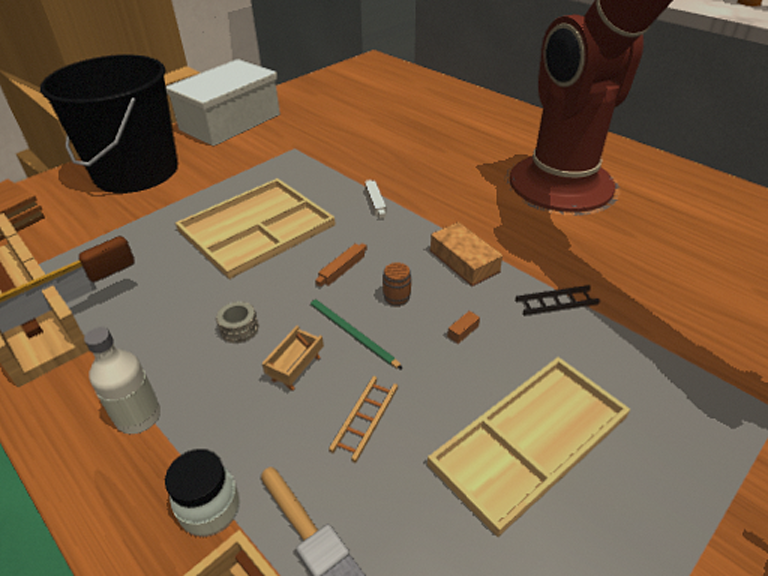

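View pics/top0.png

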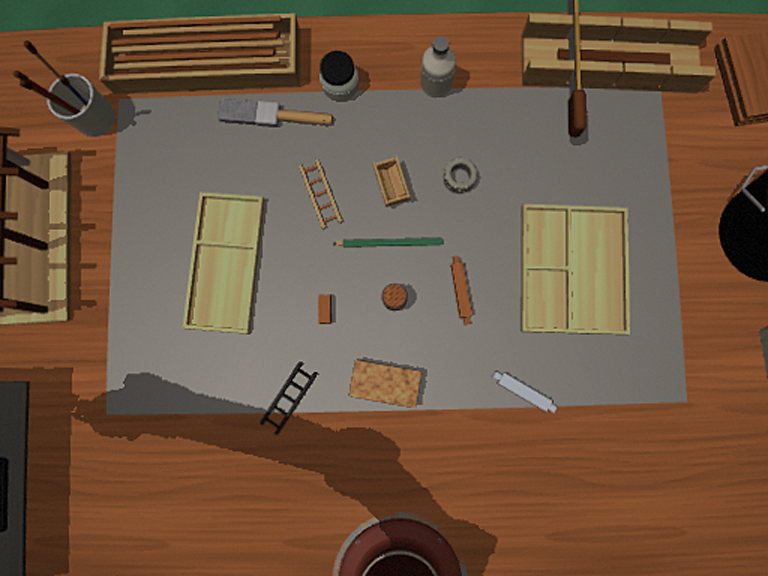

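Candidates, in top-view pixels:
- **Post:** brown with tenons at (305,193). The white look-alike at (350,259) is rejected, and the short offcut at (216,205) stays.
- **Ladder:** pale at (214,129). The black one at (193,264) is rejected.
- **Others:** the ring (306,117), manger (261,121) and barrel (262,198) have one candidate each.

In both trays the short or small compartments lie as the +x/+y description says, so tray x is about world x. Next I'll refine the poses and check them in one crop.

```bash
cat > m.py <<'E'
from h import *
from scipy.optimize import minimize
W=[(-114,-52,114,-52),(-114,52,114,52),(-114,-52,-114,52),(114,-52,114,52),(30,-52,30,52)]
S=[(-105,-87,105,-87),(-105,87,105,87),(-105,-87,-105,87),(105,-87,105,87),(-105,11,105,11),(0,11,0,87)]
def segd(p,s):
    a=np.array(s[:2],float);b=np.array(s[2:],float);t=np.clip((p-a)@(b-a)/((b-a)@(b-a)),0,1)
    return np.linalg.norm(p-a-t[:,None]*(b-a),axis=1)
def fit(pts,segs,x0):
    def f(x):
        c,s=np.cos(x[2]),np.sin(x[2]);q=(pts*1000-x[:2])@np.array([[c,-s],[s,c]])
        d=np.min([segd(q,g) for g in segs],axis=0);return np.minimum(d,10).mean()
    best=min((minimize(f,[x0[0]+i,x0[1]+j,x0[2]],method='Nelder-Mead',options=dict(initial_simplex=[[x0[0]+i,x0[1]+j,x0[2]],[x0[0]+i+6,x0[1]+j,x0[2]],[x0[0]+i,x0[1]+j+6,x0[2]],[x0[0]+i,x0[1]+j,x0[2]+.06]])) for i in(-6,6) for j in (-6,6)),key=lambda r:r.fun)
    return np.round(best.x,3),round(best.fun,2)
if __name__=='__main__':
    for c in('scene','top'):
        f=np.load(c+'0.npz');P=cloud(c,f['d']).reshape(-1,3);P=P[~np.isnan(P[:,0])]
        def near(x,y,r,z0,z1): return P[(np.hypot(P[:,0]-x,P[:,1]-y)<r)&(P[:,2]>z0)&(P[:,2]<z1)]
        print(c,'well',fit(near(.527,.288,.16,.014,.024)[:,:2],W,[527,288,-.1]),'stable',fit(near(.502,-.315,.17,.014,.024)[:,:2],S,[502,-315,-.05]))
        for n,a in dict(ring=(.668,-.118,.045,.028,.04),post=(.47,-.116,.075,.015,.026),ladder=(.645,.122,.075,.004,.013),manger=(.66,-.006,.06,.036,.048),barrel=(.458,-.004,.035,.05,.062),offcut=(.445,.115,.04,.015,.026)).items():
            q=near(*a);print(n,len(q),*rect(q))
    im=np.load('top0.npz')['im'];save('crop1',im[100:225,185:335],5)
E
python3 m.py
```

```text
scene well (array([ 5.29432e+02,  2.88225e+02, -1.03000e-01]), np.float64(1.82)) stable (array([ 5.04917e+02, -3.06137e+02, -5.50000e-02]), np.float64(1.95))
ring 269 [ 668.9 -116.3] [52.7 52.5] 36.5
post 249 [ 473.8 -112.5] [113.6  21.8] 8.1
ladder 573 [646.5 124.1] [120.7  36.9] 19.6
manger 298 [6.565e+02 2.000e-01] [77.2 43.5] 15.5
barrel 194 [4.617e+02 1.000e-01] [38.3 37.8] -84.7
offcut 181 [446.3 116.9] [49.6 20.3] 0.7
top well (array([ 5.27760e+02,  2.86792e+02, -1.06000e-01]), np.float64(1.79)) stable (array([ 5.01824e+02, -3.07575e+02, -5.50000e-02]), np.float64(1.82))
ring 210 [ 666.8 -118.7] [53.1 51.8] -7.3
post 317 [ 470.3 -114.3] [113.4  20.6] 7.4
ladder 345 [640.1 121.8] [141.4 135.6] 71.8
manger 149 [656.5  -1.1] [77.4 42.3] 15.2
barrel 216 [459.8  -2.9] [38.8 37. ] 89.9
offcut 158 [444.2 115. ] [47.5 20. ] 0.2
```

View pics/crop1.png

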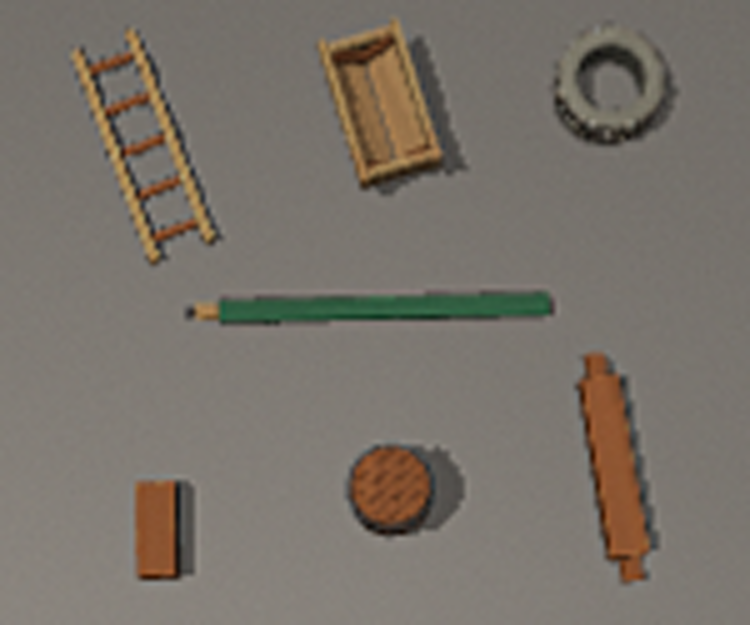

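The crop confirms the choices: brown tenoned post at crop (612,465), pale ladder (145,145), manger (380,100), ring (610,80) and barrel (392,490), with the offcut at (157,530) left alone. Next is a quick fingertip-depth probe on bare table, then the ring.

```bash
cat > act.py <<'E'
from h import *
WELL=np.array([.5286,.2875,-.1045]); STAB=np.array([.5034,-.3069,-.055])
def tr(T,x,y):
    c,s=np.cos(T[2]),np.sin(T[2]);return T[0]+c*x-s*y,T[1]+s*x+c*y
def ori(psi,pos):
    "tool down, closing along Rz(psi) y; half turn with smallest joint travel"
    q0=ctrl.observe()['joint_pos'];c=[]
    for k in(0,np.pi,-np.pi):
        r=(R.from_euler('z',psi+k)*R.from_euler('x',np.pi)).as_rotvec();q=kin.ik(pos,r)
        if q is not None:c.append((np.abs(np.array(q)-q0).max()+ (10 if abs(q[6])>2.7 else 0),tuple(r)))
    return np.array(min(c)[1])
def over(x,y,psi,z=.15):
    p=[x,y,z];ctrl.goto(p,ori(psi,p))
def st(m):
    o=ctrl.observe();print(m,'t',round(o['clock'],1),'tcp',np.round(o['tcp_pos'],4),'open',round(o['opening'],4),'gf',round(o['gripper_force'],1),'F',np.round(o['wrist_force'],1))
def down(x,y,z,fl=None,v=.12):
    h=ctrl.move_linear([x,y,z],v=v,force_limit=fl);return h
E
python3 - <<'E'
from act import *
x,y=.59,-.13
effector.move_gripper(.0);over(x,y,0,.06);st('up')
print(down(x,y,.0,3,.04));st('shut')
ctrl.move_linear([x,y,.05]);effector.move_gripper(.085)
print(down(x,y,.0,3,.04));st('open')
ctrl.move_linear([x,y,.1])
E
```

```text
up t 4.6 tcp [ 0.5905 -0.1286  0.06  ] open -0.0001 gf 0.0 F [0.3 0.1 0.3]
False
shut t 6.2 tcp [ 5.902e-01 -1.301e-01  3.000e-04] open -0.0001 gf 0.0 F [0.1 0.7 0.4]
False
open t 8.9 tcp [ 5.902e-01 -1.301e-01  3.000e-04] open 0.0848 gf 0.0 F [ 0.1  0.4 -0.1]
```

```bash
python3 - <<'E'
from act import *
st('now');print(ctrl.observe()['ee_rot'])
ctrl.move_linear([.59,-.13,.1]);effector.move_gripper(.03)
im,d=eyes.snapshot('scene');P=cloud('scene',d)
save('probe',im,1.5)
m=(np.abs(P[...,0]-.59)<.08)&(np.abs(P[...,1]+.13)<.1)&(P[...,2]>.045)&(P[...,2]<.16)
q=P[m];h=np.histogram(q[:,2],bins=np.arange(.045,.165,.005));print(h)
for z in np.arange(.045,.16,.01):
    s=q[np.abs(q[:,2]-z)<.005]
    if len(s):print(round(z,3),len(s),s.min(0).round(3),s.max(0).round(3))
E
```

```text
now t 9.7 tcp [ 0.5894 -0.1295  0.0992] open 0.0849 gf 0.0 F [-0.4  0.5 -0.5]
[-3.14074915e+00 -1.96347600e-04  2.36719883e-03]
(array([ 0,  0,  0,  0,  0,  0,  0,  0,  0,  0,  0,  0,  0, 18, 32, 37, 39,
       43, 39, 31, 33, 16, 43]), array([0.045, 0.05 , 0.055, 0.06 , 0.065, 0.07 , 0.075, 0.08 , 0.085,
       0.09 , 0.095, 0.1  , 0.105, 0.11 , 0.115, 0.12 , 0.125, 0.13 ,
       0.135, 0.14 , 0.145, 0.15 , 0.155, 0.16 ]))
0.115 50 [ 0.58  -0.152  0.111] [ 0.602 -0.102  0.12 ]
0.125 76 [ 0.583 -0.152  0.12 ] [ 0.602 -0.099  0.13 ]
0.135 82 [ 0.584 -0.151  0.13 ] [ 0.602 -0.099  0.14 ]
0.145 64 [ 0.583 -0.154  0.14 ] [ 0.602 -0.099  0.15 ]
0.155 59 [ 0.582 -0.167  0.15 ] [ 0.604 -0.083  0.16 ]
```

View pics/probe.png

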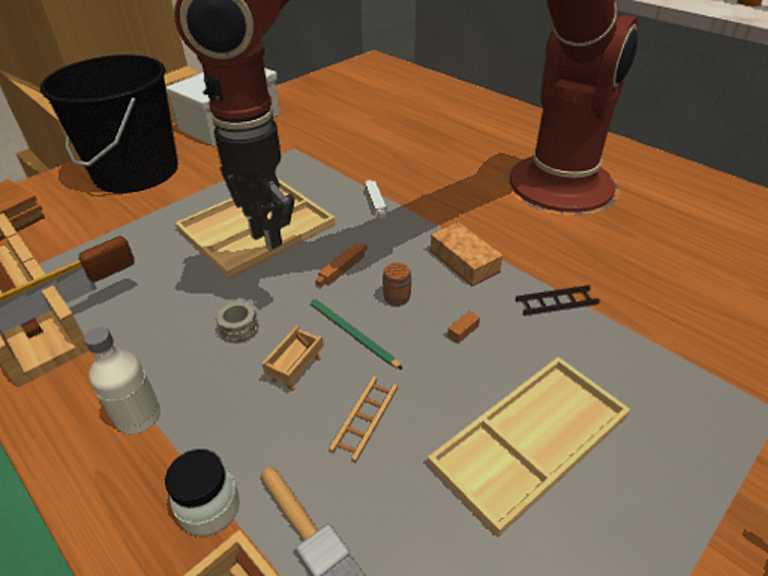

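The fingertips sit at about z 0.112 with the TCP reading 0.100, so they are roughly 25 mm farther back than stated. I'll measure the offset by touch at three openings.

```bash
python3 - <<'E'
from act import *
x,y=.59,-.13
for o in(.0,.045,.085):
    ctrl.move_linear([x,y,.012],v=.2);effector.move_gripper(o)
    print(down(x,y,-.035,4,.04));st(f'open {o}')
ctrl.move_linear([x,y,.06],v=.2)
E
```

```text
True
open 0.0 t 12.2 tcp [ 0.59   -0.13   -0.0103] open 0.0005 gf 2.5 F [-0.2  0.9  4.6]
True
open 0.045 t 13.7 tcp [ 0.5899 -0.13   -0.0126] open 0.0448 gf 3.0 F [-1.7  0.5  6.5]
True
open 0.085 t 15.3 tcp [ 0.5898 -0.1299 -0.0233] open 0.085 gf 2.7 F [-1.1  0.2  5.5]
```

```bash
cat >> act.py <<'E'
C=np.polyfit([0,.045,.085],[.0103,.0126,.0233],2)
tz=lambda tip,o: tip-np.polyval(C,o)
def pick(x,y,psi,tip,w,o=.085):
    "tip: height of fingertips when gripping width w"
    effector.move_gripper(o);over(x,y,psi,.1)
    h=down(x,y,tz(tip,w),8);st(f'at pick, hit={h}')
    effector.move_gripper(max(w-.012,0));st('gripped')
    ctrl.move_linear([x,y,.13],v=.2);st('lifted')
def place(x,y,psi,tip,w,rel,z0=.005):
    over(x,y,psi,.13);z=tz(tip,w)+z0
    ctrl.move_linear([x,y,z+.02],v=.2)
    h=down(x,y,z,5,.04);st(f'at place, hit={h}')
    effector.move_gripper(w+rel);ctrl.move_linear([x,y,.12],v=.2);st('released')
E
python3 - <<'E'
from act import *
pick(.6678,-.1175,-.2,.015,.054)
print(eyes.snapshot('scene') is not None)
E
```

```text
at pick, hit=False t 17.5 tcp [ 0.6685 -0.118   0.0016] open 0.0848 gf 0.0 F [ 0.5 -0.2 -0.3]
gripped t 17.9 tcp [ 0.6687 -0.1179  0.0022] open 0.0514 gf 62.7 F [-0.2  1.   6.3]
lifted t 18.7 tcp [ 0.6667 -0.1167  0.1283] open 0.0512 gf 62.6 F [-0.6  0.4 -1.2]
True
```

```bash
python3 - <<'E'
from act import *
x,y=tr(WELL,.072,0);place(x,y,WELL[2],.015,.054,.012)
pick(.472,-.1134,np.radians(7.7),.003,.020,.05)
x,y=tr(WELL,-.042,0);over(x,y,WELL[2],.13)
for c in('scene','top'):
    im,d=eyes.snapshot(c);P=cloud(c,d)
    print(c,[(round(r['confidence'],2),rect((lambda p:p[(p[:,2]>.03)])(P[r['pixels']]))) for r in eyes.outline_of(c,'well_ring')[:2]])
    if c=='scene': save('post_held',im[100:384,200:512],2.4)
E
```

```text
at place, hit=True t 21.4 tcp [0.6    0.2803 0.0072] open 0.0515 gf 63.0 F [-0.2  0.7  3.6]
released t 22.4 tcp [0.5991 0.2801 0.1188] open 0.0658 gf 0.0 F [-0.6 -0.1 -1.4]
at pick, hit=False t 25.3 tcp [ 0.4724 -0.1136 -0.0066] open 0.0498 gf 0.0 F [ 0.1 -0.   0.8]
gripped t 25.7 tcp [ 0.4724 -0.1135 -0.0063] open 0.0185 gf 59.6 F [-1.1  0.5  6.6]
lifted t 26.5 tcp [ 0.4712 -0.1128  0.1291] open 0.0184 gf 59.0 F [-0.4 -0.7 -1.5]
scene [(0.73, (array([601.5, 282. ]), array([52.7, 51.2]), -39.8))]
top [(0.87, (array([596.8, 278.6]), array([47.5, 46.1]), 60.2)), (0.74, (array([0., 0.]), array([0., 0.]), 0.0))]
```

View pics/post_held.png

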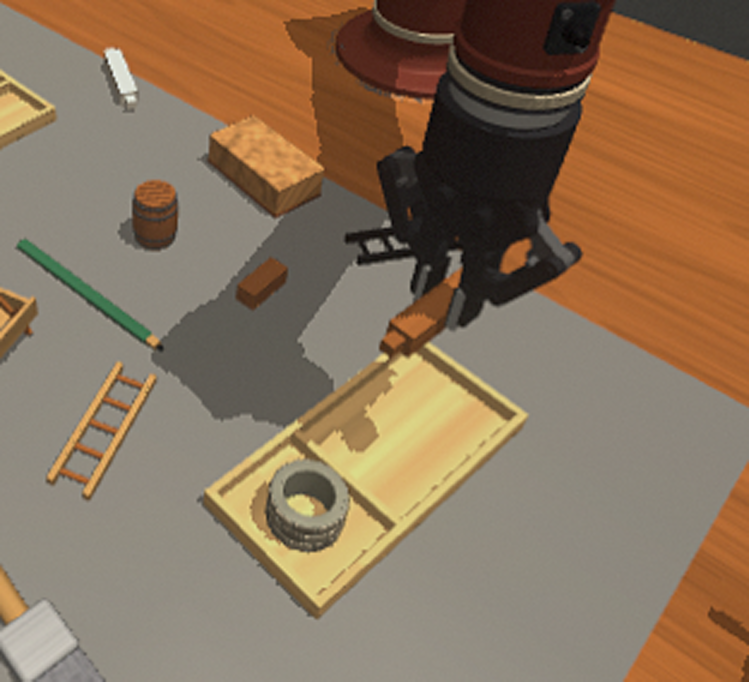

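The ring lies flat in the short compartment (crop 307,500), and the post hangs level above the long one. I'll place it, then fetch the ladder.

```bash
python3 - <<'E'
from act import *
x,y=tr(WELL,-.042,0);place(x,y,WELL[2],.003,.020,.02)
pick(.645,.1235,np.radians(20),.002,.036,.065)
im,d=eyes.snapshot('scene');save('lad_held',im,1.5)
E
```

```text
at place, hit=True t 29.7 tcp [ 0.4866  0.2921 -0.0012] open 0.0188 gf 59.5 F [-1.2 -0.5  4.2]
released t 30.8 tcp [0.4858 0.2919 0.119 ] open 0.0401 gf 0.0 F [-0.2  0.2 -1.6]
at pick, hit=False t 33.1 tcp [ 0.6458  0.1234 -0.0084] open 0.065 gf 0.0 F [-0.4 -1.2  0.3]
gripped t 33.5 tcp [ 0.6458  0.1235 -0.008 ] open 0.0337 gf 60.2 F [ 0.2 -0.3  5.3]
lifted t 34.4 tcp [0.6438 0.1238 0.1284] open 0.0337 gf 59.7 F [-0.5 -0.1  0.3]
```

View pics/lad_held.png

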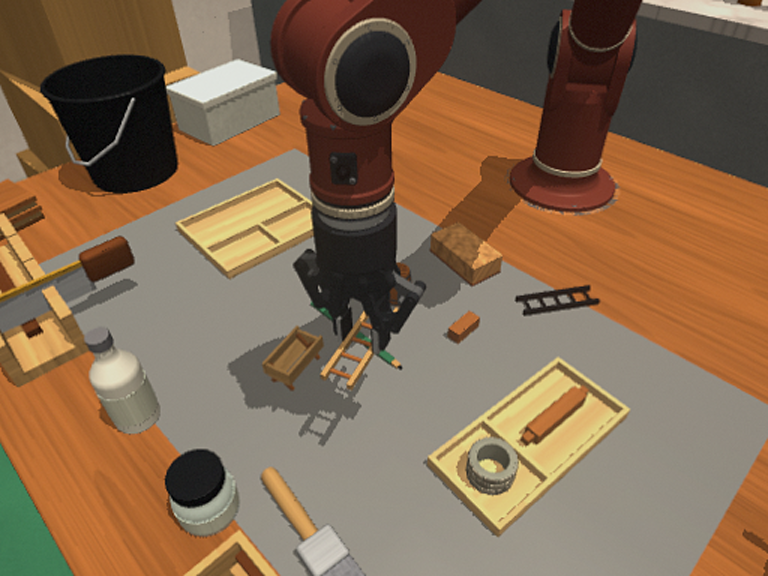

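The well kit is complete: the ring at (492,465) and the post at (553,415). The ladder is held level at (350,355). I'll place the ladder, then the manger.

```bash
python3 - <<'E'
from act import *
x,y=tr(STAB,0,-.038);place(x,y,STAB[2],.002,.036,.012)
pick(.6565,-.0005,np.radians(15.3),.021,.042,.07)
im,d=eyes.snapshot('scene');save('man_held',im,1.5)
E
```

```text
at place, hit=True t 37.4 tcp [ 0.5014 -0.3446 -0.0031] open 0.0338 gf 60.2 F [-0.9  0.7  4.1]
released t 38.5 tcp [ 0.5008 -0.3438  0.1189] open 0.0478 gf 0.0 F [ 0.9  0.3 -0.2]
at pick, hit=False t 41.1 tcp [ 0.6572 -0.0009  0.0097] open 0.0696 gf 0.0 F [ 0.4  0.3 -0.2]
gripped t 41.5 tcp [ 0.6574 -0.0008  0.01  ] open 0.0411 gf 61.6 F [-0.3 -0.6  3.4]
lifted t 42.3 tcp [6.553e-01 2.000e-04 1.285e-01] open 0.0407 gf 61.3 F [-0.5  0.2 -0.2]
```

View pics/man_held.png

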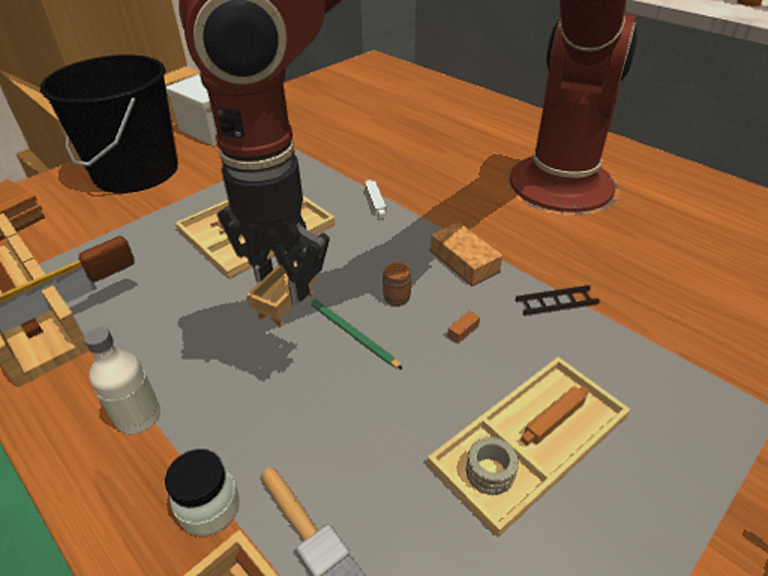

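Manger held level and upright (285,290); placing it, then the barrel.

```bash
python3 - <<'E'
from act import *
x,y=tr(STAB,.0525,.049);place(x,y,STAB[2],.021,.042,.016)
pick(.4607,-.0014,-.05,.017,.043,.075)
x,y=tr(STAB,-.0525,.049);place(x,y,STAB[2],.017,.043,.016)
ctrl.goto([.45,.15,.25],ori(0,[.45,.15,.25]))
ims=[]
im,d=eyes.snapshot('scene');save('end_s',im[90:215,90:260],4.5)
im,d=eyes.snapshot('top');save('end_t',im[90:300,100:440],2.3)
P=cloud('top',d)
for q in 'well_ring post offcut ladder manger barrel'.split():
    for r in eyes.outline_of('top',q)[:2]:
        p=P[r['pixels']];print(q,np.round(r['centre']),round(r['confidence'],2),rect(p[~np.isnan(p[:,0])]))
E
```

```text
at place, hit=True t 44.5 tcp [ 0.5586 -0.2608  0.0149] open 0.0406 gf 62.1 F [-0.5  0.7  4.9]
released t 45.5 tcp [ 0.558 -0.26   0.119] open 0.0582 gf 0.0 F [0.2 0.8 0.3]
at pick, hit=False t 47.8 tcp [ 0.4611 -0.0019  0.005 ] open 0.0752 gf 0.0 F [-0.3 -0.3  0.1]
gripped t 48.2 tcp [ 0.4611 -0.0014  0.0057] open 0.0413 gf 60.4 F [-1.4  0.3  5.8]
lifted t 49.0 tcp [ 0.4598 -0.0008  0.1292] open 0.0408 gf 60.6 F [-0.4  0.5 -1.7]
at place, hit=True t 51.2 tcp [ 0.4537 -0.2549  0.0107] open 0.0408 gf 61.1 F [ 0.1 -0.2  4.1]
released t 52.2 tcp [ 0.4532 -0.2542  0.1192] open 0.0591 gf 0.0 F [-0.4  0.8 -0.7]
post [349. 259.] 0.54 (array([ 296.9, -213.3]), array([105. ,  21.9]), 60.2)
offcut [214. 204.] 0.56 (array([444.1, 115.2]), array([47.7, 19.8]), -1.0)
ladder [189. 266.] 0.88 (array([299.1, 178.8]), array([109.2,  39.8]), -35.7)
ladder [393. 180.] 0.8 (array([ 500.3, -346.3]), array([117.9,  40.9]), -3.2)
manger [364. 156.] 0.84 (array([ 557.1, -259.4]), array([75.4, 42.9]), -2.8)
```

View pics/end_s.png

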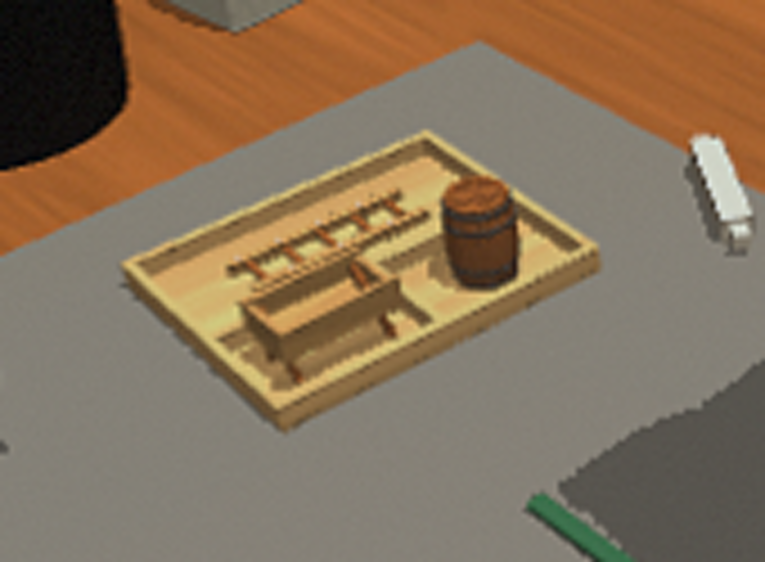

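View pics/end_t.png

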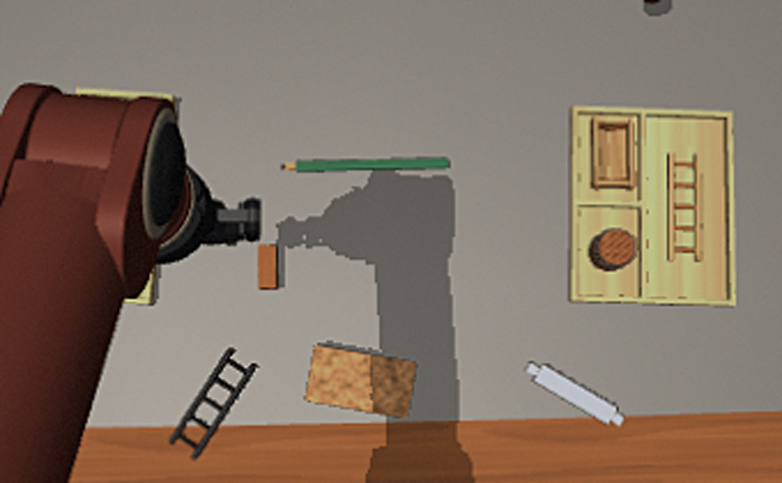

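The stable kit is as asked: manger and barrel upright in their own small compartments, ladder flat in the long one. The offcut and the look-alikes are where they were. The well kit was seen complete earlier.

```bash
python3 -c "
from act import *
st('end');print(ctrl.hand_in())"
```

```text
end t 54.1 tcp [0.4501 0.1497 0.25  ] open 0.0587 gf 0.0 F [ 1.4 -0.5 -0.2]
the job is handed in; nothing more can be done
None
```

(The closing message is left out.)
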